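# Tuck a flashing strip under a lapped slate

### The arm

A 6-joint arm with a two-finger parallel gripper is mounted at the origin on the work surface. World frame = base frame: x ahead of the robot, y to its left, z up, the work surface at z = 0. Lengths are in mm, angles in rad, forces in N, time in s.
With the tool pointing down it reaches from about 275 to 750 mm from the base axis. Payload 10.2 kg.
Tool frame: the origin (TCP) lies on the centre line of the jaws, within the pads' length; the fingertips stand tip_reach ahead of it and the grasp point (between the pads) lies 2 mm behind it (tip_reach is the distance from the TCP to the fingertips, in mm); z points along the fingers, y is the line along which they close (so a half turn about z gives the same grasp; the last joint's range is limited). The gripper opens to 88 mm and grips with 3 to 60 N. Pads are 18 mm wide; open, the fingers measure 123 mm over their backs; the gripper's body (75 mm by 187 mm) begins 45 mm behind the grasp point.
Start: joints at [-1.468, 0.313, 1.498, -0, 1.331, -0.223], TCP at [168.022, -497.393, 255.72] pointing down, gripper open.
Joint ranges: [-2.94, 2.94], [-0.97, 2.17], [0.19, 2.56], [-1.23, 4.37], [0.02, 3.11], [-2.88, 2.88]. Speed limits (rad/s): [2.39, 2.39, 3.01, 3.14, 3.14, 3.14].

### API

Orientations are given as a unit quaternion [w, x, y, z].
In Python, from workcell import * gives the robot as it stands. The module is installed in compiled form; this text tells all that it offers.
- The arm moves only by the shell command python3 -m crank 'ROWS'. ROWS is JSON, a list of rows, each a list of 3 entries, a list of its own where there are three numbers: the turn, a rotation vector about the tool's x, y, z each as a share of 90 degrees, from -1 to 1, then the shift along the tool's x, y, z each as a share of 30 cm, from -1 to 1, then the opening, from 0 (shut) to 1 (fully open). A call has 1 to 20 rows; each row is the pose to reach, as a shift and turn from the pose commanded when the call began, along the tool's axes at that moment; what a row does not reach only later rows make up. A row lasts 1/8 s, in which the tool goes at most 62.5 mm and 10.7 degrees, less where a joint would pass 70% of its speed; a pose out of reach is approached as far as the arm can. A call with a number of a shift or a turn outside -1 to 1 is refused whole. A call with a gripper value outside its range is refused whole. The fingers move at their own pace and stop on an object; the grip force is fixed at half the most. Time passes only in rows, so rows that repeat a pose let the fingers close. It gives the time, the measured TCP pose, the force, the opening and the grip force at its end, in the units of the state.
- read_state(): the state, without advancing time (a new reading comes with each control period).
- read_camera(name): name is "side" or "top" or "wrist"; returns a dict with "color" (400x640x3 uint8, red, green, blue), "camera_matrix" (3x3 intrinsics, pixels), "world_to_cam" (4x4, takes a point from world to camera coordinates). Camera axes: x right, y up, looking along -z (the intrinsics and any distortion apply to the point x, -y, -z); pixel columns grow to the right and rows downward; lengths in mm; the calibration is good to about 2 mm. A picture is of the moment at which its call begins. There is no depth.
- sign_off(): hands the job in; it is judged then, once.
The state is a dict: "clock": time; "joint_positions": joint angles; "qd": joint speeds; "tau": joint torques, N m; "tool_pos": TCP position; "eef_rot": TCP orientation; "wrist_force": force on the tool from outside, world axes, zero at the start; "wrist_torque": the same for the moment, N m; "opening": finger opening in mm; "grasp_force": force on a finger pad.
Only numpy, scipy, OpenCV 4.12 (cv2) and the standard library are available. Lean on these libraries where they do the work, as an engineer would, in place of code of your own. Each camera call takes 0.05 s, during which the arm holds its last target. There are 200 camera calls.

### The job

On the stone carver's bench, pick up the metal flashing strip by its rib and lay it flat on the wooden roof sample just in front of the slate, long leaf towards the slate. Keeping it pressed down on the board, slowly slide it square and centred under the slate's lip, without lifting the slate, until about 40 mm of the leaf is under it. Finish still holding the rib and pressing the strip firmly flat (about 15 N), and leave the jar, mallet and stone offcut alone.

Things in the scene. Friction and masses are not known exactly. Their poses are not given: they have to be found in the camera images.
- panel: roof sample, fixed: wooden board 300 (x) x 220 (y) x 20 mm, level, top 20 mm above the bench. Origin: centre of its underside; +x points away from the robot, turned up to 0.3 rad. Bare board from x = -150 to +10 mm; beyond x = +10 mm a dark slate lies over it, its head under a grey stone ridge block (x over 120 mm, top 68 mm above the bench)
- slate (a joint): lift angle of the slate (rad) about its head at the far edge of the panel: 0 = lying down, grows as the lip is lifted (0.03 rad lifts the lip 4 mm); only its weight (0.55 kg) holds it down
- slate_lip (a point): middle of the lower front edge (lip) of the slate, at panel x = +10, y = 0. Slate 138 (x) x 180 (y) x 8 mm, its underside 8 mm above the board, on two packers under its side edges (inner faces at panel y = +-72 mm): the slot under the lip is 8 mm high, 144 mm wide, 100 mm deep or more
- strip: loose flashing strip of bare aluminium, 0.2 to 0.3 kg: flat plate 130 (x) x 90 (y) x 4 mm with an upright rib across its width. Origin: centre of the plate's underside. The long leaf is its +x side. Starts flat on the bench left or right of the panel, +x pointing away from the robot within 0.5 rad
- strip_front (a point): middle of the lower front edge of the strip's long leaf, at x = +65 mm, underside height, in the strip's frame
- strip_rib (a point): grip point on the rib, mid-length, at x = -25 mm, 30 mm above the strip's underside. The rib is 10 mm thick (x), 90 mm long (y), its top 40 mm above the underside; 90 mm from its centre to the front edge, 40 mm to the rear edge. Grip from above, fingers closing along the strip's x
- offcut: bystander: loose yellowish stone offcut, 75 x 90 x 55 mm high, on the other side of the panel from the strip; origin at the centre of its underside
- jar: bystander: loose jar with an orange lid, 72 mm across, 105 mm high, to the far left; origin at the centre of its underside
- mallet: bystander: loose wooden mallet lying down, 230 mm long with a 90 mm wide head 56 mm high, to the far right; origin on the bench near the middle of its length
There are look-alikes about, which are no part of the job. Of the things shaped like the strip, the aluminium one is meant.

How it is judged:
By the outcome, as a careful person would: the job done as asked, in the order asked, and still so for the second after the job is handed in, while the arm keeps its last pose, push and grip.
It also fails if it takes over 48 s, if anything falls off the work surface, if the arm or the gripper's body presses on something with over 40 N, if the wrist force passes 120 N, or if a joint passes its speed limit or range.

## Working session

There is one attempt and no reset: what is moved stays moved. The work goes in short steps, Python scripts to look and compute and a shell command to move; the robot and the scene stay as the last step left them, time stands still between calls to the robot, and variables do not carry over. Pictures are saved under pics/ and viewed, at most 10 in all, crops included, and the job is handed in when it is done.

```bash
mkdir -p pics; python3 - <<'E'
from workcell import *
import cv2,numpy as np,pickle
s=read_state();print(s)
d={n:read_camera(n) for n in("top","side","wrist")}
pickle.dump(d,open('d0.pkl','wb'))
for n in d:
    print(n,d[n]["camera_matrix"].tolist(),np.round(d[n]["world_to_cam"],3).tolist(),[k for k in d[n]])
    cv2.imwrite(f'pics/{n}0.png',d[n]["color"][:,:,::-1])
E
```

```text
{'clock': 0.0, 'joint_positions': array([-1.46841535e+00,  3.13408714e-01,  1.49841302e+00, -1.80867649e-05,
        1.33098729e+00, -2.23401419e-01]), 'qd': array([-1.54389896e-05, -5.45932459e-04,  5.03593017e-04, -4.48942804e-04,
        3.47467884e-04,  1.34081119e-05]), 'tau': array([-3.17335383e-03, -4.02211797e+01, -2.52265477e+01,  6.92206062e-02,
        3.53870995e-02, -1.19789838e-04]), 'tool_pos': array([ 167.98731666, -497.16858653,  255.19123751]), 'eef_rot': array([-6.07603068e-04,  9.86762005e-01,  1.62173902e-01,  2.80117460e-05]), 'wrist_force': array([ 0.24640282, -0.44208033,  0.10487227]), 'wrist_torque': array([-0.01544089, -0.05505343,  0.01148613]), 'grasp_force': 0.0, 'opening': 87.80378665358825}
top [[365.21118094896264, 0.0, 316.41187154241595], [0.0, 365.21118094896264, 202.71174207761277], [0.0, 0.0, 1.0]] [[-0.025, -0.999, -0.031, -30.153], [0.994, -0.028, 0.107, -532.868], [-0.108, -0.028, 0.994, -924.129], [0.0, 0.0, 0.0, 1.0]] ['color', 'camera_matrix', 'world_to_cam']
side [[426.3308583793402, 0.0, 326.2808867164827], [0.0, 426.3308583793402, 188.1176353760943], [0.0, 0.0, 1.0]] [[-0.831, -0.556, -0.013, 393.939], [0.352, -0.543, 0.762, -251.182], [-0.43, 0.629, 0.647, -1072.81], [0.0, 0.0, 0.0, 1.0]] ['color', 'camera_matrix', 'world_to_cam']
wrist [[286.59023550803425, 0.0, 324.752917911815], [0.0, 286.59023550803425, 198.02203484626858], [0.0, 0.0, 1.0]] [[0.32, -0.947, -0.001, -524.0], [0.911, 0.309, -0.272, 36.816], [0.258, 0.086, 0.962, -390.194], [0.0, 0.0, 0.0, 1.0]] ['color', 'camera_matrix', 'world_to_cam']
```

View pics/top0.png

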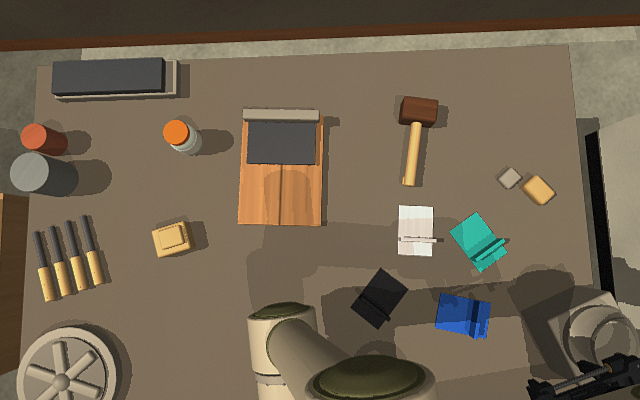

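View pics/side0.png

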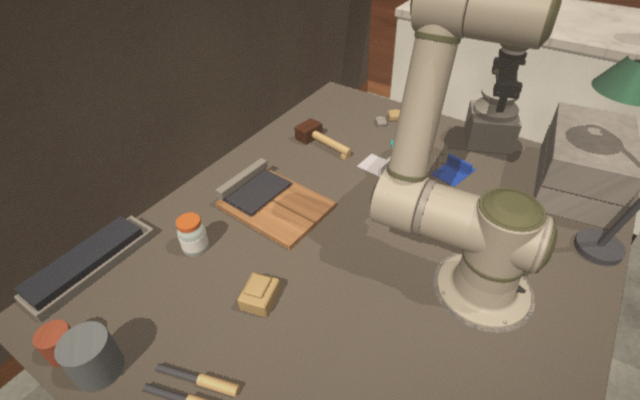

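The top view shows four strip-shaped things: white/grey at (415,231), teal (479,242), black (379,298) and blue (463,315). The bare-metal grey one at (415,231) fits the description, so I'll check it in a close crop. Panel is at (281,167) with the slate at (281,142). Offcut is at (171,238), jar (178,135), mallet (415,135).

```bash
python3 - <<'E'
import cv2,numpy as np,pickle
d=pickle.load(open('d0.pkl','rb'))
t=d['top']['color'][:,:,::-1]
a=cv2.resize(t[195:265,385:515],None,fx=5,fy=5,interpolation=cv2.INTER_CUBIC)
b=cv2.resize(t[95:235,225:335],(314,400),interpolation=cv2.INTER_CUBIC)
im=np.zeros((600,800,3),np.uint8);im[:350,:480]=a[:,:480];im[:400,486:800]=b
w=d['wrist']['color'][:,:,::-1]
im[400:600,:320]=cv2.resize(w,(320,200))
cv2.imwrite('pics/c1.png',im)
E
```

```text
(no output)
```

View pics/c1.png

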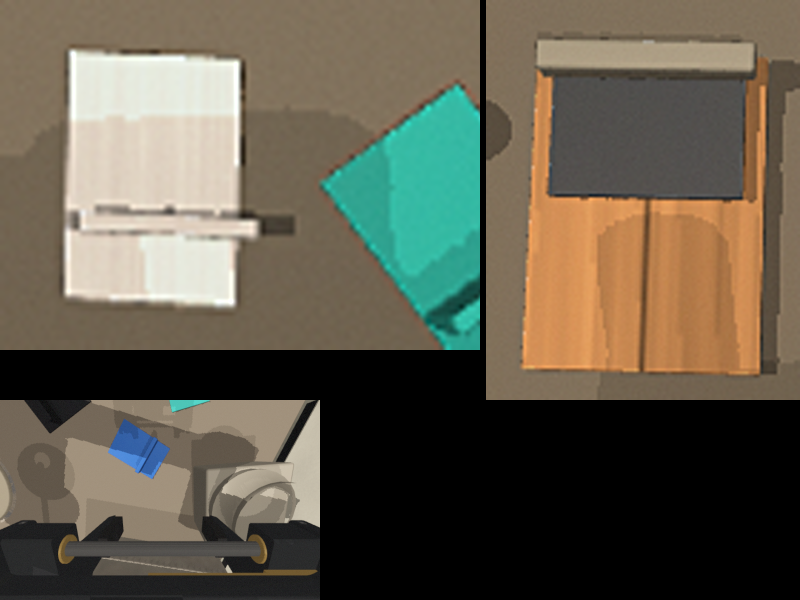

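The crop confirms it: the piece at (415,231) is bare brushed metal with its rib across the rear and its long leaf away from the robot; the others are coloured. The slate lip runs from (550,195) to (745,200) in the crop.

```bash
cat > h.py <<'E'
import numpy as np,cv2
def ray(c,uv,z):
    uv=np.atleast_2d(uv).astype(float);K=c['camera_matrix'];T=c['world_to_cam']
    p=np.c_[(uv-K[:2,2])/[K[0,0],K[1,1]],np.ones(len(uv))]*[1,-1,-1]
    R=T[:3,:3];o=-R.T@T[:3,3];dv=p@R
    return o+dv*((z-o[2])/dv[:,2])[:,None]
def proj(c,P):
    P=np.atleast_2d(P);T=c['world_to_cam'];K=c['camera_matrix']
    q=(P@T[:3,:3].T+T[:3,3])*[1,-1,-1];q=q@K.T
    return q[:,:2]/q[:,2:]
def blob(mask,near):
    n,l,st,ce=cv2.connectedComponentsWithStats(mask.astype(np.uint8))
    i=l[near[1],near[0]];assert i>0
    return (l==i).astype(np.uint8)
def rect(c,m,z):
    ct=max(cv2.findContours(m,cv2.RETR_EXTERNAL,cv2.CHAIN_APPROX_NONE)[0],key=len)[:,0]
    w=ray(c,ct,z)[:,:2].astype(np.float32)
    r=cv2.minAreaRect(w);return r,cv2.boxPoints(r)
E
cat > m.py <<'E'
from h import *;import pickle
d=pickle.load(open('d0.pkl','rb'));c=d['top'];im=c['color'];hsv=cv2.cvtColor(im,cv2.COLOR_RGB2HSV)
H,S,V=[hsv[:,:,i].astype(int) for i in range(3)]
w=((S<50)&(V>170)).astype(np.uint8);w[:195]=0;w[265:]=0;w[:,:390]=0;w[:,450:]=0
w=cv2.morphologyEx(cv2.morphologyEx(w,cv2.MORPH_CLOSE,np.ones((7,7))),cv2.MORPH_OPEN,np.ones((13,13)))
r,b=rect(c,w,4);print('strip',r);print(b.round(1))
s=((V<90)&(S<80)).astype(np.uint8);s=cv2.morphologyEx(s,cv2.MORPH_OPEN,np.ones((5,5)))
r,b=rect(c,blob(s,(281,140)),36);print('slate',r);print(b.round(1))
o=((H<18)&(S>110)).astype(np.uint8);o=cv2.morphologyEx(o,cv2.MORPH_CLOSE,np.ones((5,5)))
o[:175]=0
r,b=rect(c,blob(o,(250,210)),20);print('board',r);print(b.round(1))
def shift(uv):return ray(c,uv,20)[:,:2].round(1)
print(proj(d['side'],[[400,-270,4]]))
E
python3 m.py
```

```text
strip ((455.28375244140625, -301.1619567871094), (88.79922485351562, 128.2831573486328), 86.64581298828125)
[[ 388.7 -341.7]
 [ 516.7 -349.2]
 [ 521.9 -260.6]
 [ 393.8 -253.1]]
slate ((696.7442016601562, 44.66288757324219), (178.2913055419922, 120.179931640625), 86.95557403564453)
[[632.  -41.2]
 [752.  -47.5]
 [761.5 130.5]
 [641.5 136.9]]
board ((544.0980834960938, 53.25630569458008), (219.88356018066406, 135.73097229003906), 87.0312271118164)
[[470.6 -53. ]
 [606.2 -60.1]
 [617.6 159.5]
 [482.  166.6]]
[[390.08623844 176.27379357]]
```

```bash
cat > go.py <<'E'
import sys,numpy as np
from scipy.spatial.transform import Rotation as R
from workcell import *
# target TCP x y z yaw(of tool y) -> tool-axis shares
def go(p,yaw,cmd=None,crot=None):
    s=read_state();q=s['eef_rot'] if crot is None else crot
    A=R.from_quat(np.r_[q[1:],q[0]]);p0=s['tool_pos'] if cmd is None else cmd
    y=np.array([np.cos(yaw),np.sin(yaw),0]);z=np.array([0,0,-1.]);T=R.from_matrix(np.c_[np.cross(y,z),y,z])
    print('turn',((A.inv()*T).as_rotvec()/(np.pi/2)).round(4),'shift',(A.inv().apply(np.array(p)-p0)/300).round(4))
if __name__=='__main__':
    a=list(map(float,sys.argv[1:]));s=read_state();print(s['tool_pos'].round(1),s['opening'],s['wrist_force'].round(1));go(a[:3],a[3])
E
python3 go.py 430.3 -299.7 140 -0.0585; python3 -c "
import workcell;print([n for n in dir(workcell) if n[0]!='_']);print(getattr(workcell,'tip_reach',None))"
```

```text
[ 168.  -497.2  255.3] 87.91947040539753 [-0.1 -0.5 -0.6]
turn [-4.000e-04 -5.000e-04 -7.553e-01] shift [ 1.039  -0.3436  0.3849]
['MotionError', 'read_camera', 'read_state', 'sign_off', 'tip_reach']
17.0
```

```bash
python3 -m crank '[[[0,0,-0.755],[1,-0.34,0.385],0.5],[[0,0,-0.755],[1,-0.34,0.385],0.5],[[0,0,-0.755],[1,-0.34,0.385],0.5],[[0,0,-0.755],[1,-0.34,0.385],0.5],[[0,0,-0.755],[1,-0.34,0.385],0.5],[[0,0,-0.755],[1,-0.34,0.385],0.5],[[0,0,-0.755],[1,-0.34,0.385],0.5],[[0,0,-0.755],[1,-0.34,0.385],0.5],[[0,0,-0.755],[1,-0.34,0.385],0.5],[[0,0,-0.755],[1,-0.34,0.385],0.5]]'; python3 go.py 430.3 -299.7 140 -0.0585; python3 - <<'E'
from workcell import *;import cv2,pickle
d={n:read_camera(n) for n in('wrist','top')};pickle.dump(d,open('d1.pkl','wb'));cv2.imwrite('pics/w1.png',d['wrist']['color'][:,:,::-1])
E
```

```text
clock: 1.4
tool_pos: [419.4, -305.0, 140.3]
eef_rot: [0.0, 0.728, 0.685, 0.0]
wrist_force: [0.9, -0.6, 0.5]
opening: 44.1
grasp_force: 0.0
[ 419.4 -305.   140.3] 44.129855212800244 [ 0.9 -0.6  0.5]
turn [ 0.0001  0.0001 -0.0012] shift [0.0198 0.0352 0.0011]
```

View pics/w1.png

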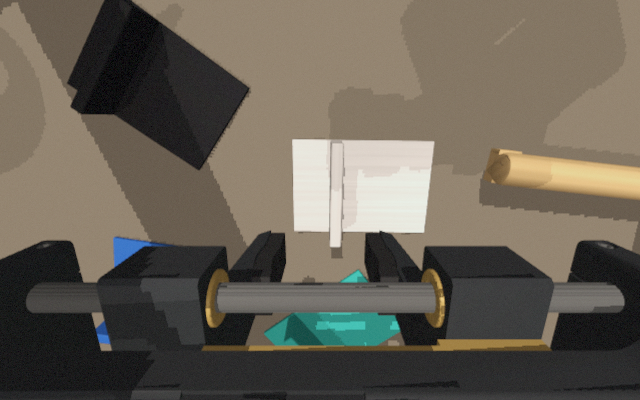

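The wrist view shows the metal strip with corners near (293,140), (434,142), (425,233), (296,233), and its rib top from (336,142) to (336,246). I'll use it to cross-check the position.

```bash
python3 - <<'E'
from h import *;import pickle
c=pickle.load(open('d1.pkl','rb'))['wrist']
P=ray(c,[(293,140),(434,142),(425,233),(296,233)],4)[:,:2];print(P.round(1),P.mean(0))
e=(P[1]+P[2]-P[0]-P[3])/2;print(e,np.arctan2(e[1],e[0]))
print(ray(c,[(336.5,142),(336,246)],40).round(1))
E
```

```text
[[ 394.3 -252.8]
 [ 522.7 -262.3]
 [ 517.7 -351.7]
 [ 389.  -344. ]] [ 455.92327785 -302.71398819]
[128.56301486  -8.63011986] -0.06702699105733309
[[ 432.5 -253.9   40. ]
 [ 427.7 -343.4   40. ]]
```

```bash
python3 -m crank '[[[0,0,-0.001],[0.019,0.035,0.1],0.5],[[0,0,-0.001],[0.019,0.035,0.2],0.5],[[0,0,-0.001],[0.019,0.035,0.3],0.5],[[0,0,-0.001],[0.019,0.035,0.35],0.5],[[0,0,-0.001],[0.019,0.035,0.38],0.5],[[0,0,-0.001],[0.019,0.035,0.38],0.5],[[0,0,-0.001],[0.019,0.035,0.38],0.5],[[0,0,-0.001],[0.019,0.035,0.38],0],[[0,0,-0.001],[0.019,0.035,0.38],0],[[0,0,-0.001],[0.019,0.035,0.38],0],[[0,0,-0.001],[0.019,0.035,0.38],0],[[0,0,-0.001],[0.019,0.035,0.38],0],[[0,0,-0.001],[0.019,0.035,0.38],0],[[0,0,-0.001],[0.019,0.035,0.38],0]]'; python3 go.py 430.3 -300 140 -0.0585
```

```text
clock: 3.25
tool_pos: [430.4, -299.7, 26.3]
eef_rot: [-0.0, 0.727, 0.686, -0.0]
wrist_force: [-1.3, -0.2, 1.9]
opening: 10.0
grasp_force: 30.0
[ 430.4 -299.7   26.3] 10.00041957962368 [-1.3 -0.2  1.9]
turn [-0.     -0.      0.0006] shift [-1.10e-03 -2.00e-04 -3.79e-01]
```

```bash
python3 -m crank '[[[0,0,0],[0,0,-0.08],0],[[0,0,0],[0,0,-0.18],0],[[0,0,0],[0,0,-0.28],0],[[0,0,0],[0.05,0,-0.31],0],[[0,0,0],[0.15,0.02,-0.31],0],[[0,0,0],[0.28,0.05,-0.31],0],[[0,0,0],[0.41,0.08,-0.31],0],[[0,0,0],[0.54,0.11,-0.31],0],[[0,0,0],[0.67,0.14,-0.31],0],[[0,0,0],[0.8,0.17,-0.31],0],[[0,0,0],[0.9,0.2,-0.31],0],[[0,0,0],[0.95,0.22,-0.31],0],[[0,0,0],[0.95,0.22,-0.31],0],[[0,0,0],[0.95,0.22,-0.31],0]]'; python3 go.py 528.5 53.8 116 -0.0525; python3 - <<'E'
from workcell import *;import cv2,pickle
d={n:read_camera(n) for n in('wrist','top','side')};pickle.dump(d,open('d2.pkl','wb'));cv2.imwrite('pics/w2.png',d['wrist']['color'][:,:,::-1])
E
```

```text
clock: 5.0
tool_pos: [512.3, -19.6, 118.9]
eef_rot: [-0.0, 0.727, 0.686, -0.0]
wrist_force: [-0.2, -0.2, -2.2]
opening: 9.7
grasp_force: 30.0
[512.3 -19.6 118.9] 9.74462237984029 [-0.2 -0.2 -2.2]
turn [-0.0004  0.     -0.0036] shift [0.2475 0.0396 0.0096]
```

View pics/w2.png

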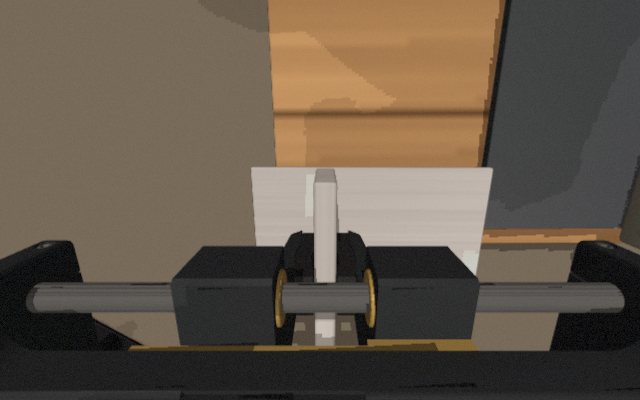

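The strip hangs level with its leaf's left edge at row 168, from rear corner (252,168) to front corner (491,168). The slate's right lip corner shows at about (483,230) and the lip line rises to (510,0).

```bash
python3 - <<'E'
from h import *;import pickle
D=pickle.load(open('d2.pkl','rb'));c=D['wrist']
print('strip L rear,front',ray(c,[(252,168),(491,168),(478,245)],96.6)[:,:2].round(1))
print('exp rib 512.3,-19.6 ->', [(512.3+a*.9983+b*.0585, -19.6-a*.0585+b*.9983) for a,b in((-40,45),(90,45))])
print('slate corner',ray(c,[(482,229)],36)[:,:2],'lip pts',ray(c,[(509.5,2),(496,112),(484,215)],36)[:,:2].round(1))
im=D['top']['color'];hsv=cv2.cvtColor(im,cv2.COLOR_RGB2HSV)
# lip line in wrist by gradient
g=cv2.GaussianBlur(c['color'],(3,3),0).astype(int)
for r in range(5,165,20): 
    dd=g[r,475:520,0]; k=np.argmin(np.diff(dd));print(r,475+k, ray(c,[(475.5+k,r)],36)[0,:2].round(1),end=';')
E
```

```text
strip L rear,front [[476.7  27.1]
 [604.4  19.7]
 [601.4 -25.1]]
exp rib 512.3,-19.6 -> [(475.00049999999993, 27.663499999999996), (604.7795, 20.058499999999995)]
slate corner [[636.92772552 -41.74441598]] lip pts [[640.3 115.4]
 [638.7  47.4]
 [637.4 -30. ]]
5 504 [637.2 113.9];25 501 [636.6 102.5];45 498 [635.9  90.6];65 495 [635.1  78.3];85 492 [634.4  65.6];105 489 [633.6  52.4];125 487 [633.5  38.7];145 484 [632.7  24.6];
```

```bash
python3 -m crank '[[[0,0,-0.0036],[0.1,0.02,0],0],[[0,0,-0.0036],[0.2,0.035,0],0],[[0,0,-0.0036],[0.248,0.04,0],0],[[0,0,-0.0036],[0.248,0.04,0],0],[[0,0,-0.0036],[0.248,0.04,0.06],0],[[0,0,-0.0036],[0.248,0.04,0.12],0],[[0,0,-0.0036],[0.248,0.04,0.18],0],[[0,0,-0.0036],[0.248,0.04,0.21],0],[[0,0,-0.0036],[0.248,0.04,0.225],0],[[0,0,-0.0036],[0.248,0.04,0.235],0],[[0,0,-0.0036],[0.248,0.04,0.235],0],[[0,0,-0.0036],[0.248,0.04,0.235],0]]'; python3 go.py 528.5 53.8 46.3 -0.0525
```

```text
clock: 6.65
tool_pos: [529.1, 54.7, 49.1]
eef_rot: [0.0, 0.725, 0.689, 0.0]
wrist_force: [-0.5, 0.7, -1.3]
opening: 10.1
grasp_force: 30.0
[529.1  54.7  49.1] 10.060521727952318 [-0.5  0.7 -1.3]
turn [0.0004 0.     0.0005] shift [-0.003  -0.0019  0.0092]
```

```bash
python3 -m crank '[[[0,0,0],[-0.003,0,0.003],0],[[0,0,0],[-0.003,0,0.006],0],[[0,0,0],[-0.003,0,0.009],0],[[0,0,0],[-0.003,0,0.009],0],[[0,0,0],[-0.003,0,0.009],0],[[0,0,0],[-0.003,0,0.009],0]]'; python3 go.py 528.5 53.8 46.3 -0.0525;python3 - <<'E'
from workcell import *;import cv2,pickle,numpy as np
d={n:read_camera(n) for n in('wrist','top','side')};pickle.dump(d,open('d3.pkl','wb'))
im=np.zeros((600,800,3),np.uint8)
im[:400,:640]=d['wrist']['color'];im[400:,:360]=cv2.resize(d['side']['color'][150:250,190:370],(360,200));im[400:,380:700]=cv2.resize(d['top']['color'][100:240,200:360],(320,200))
cv2.imwrite('pics/w3.png',im[:,:,::-1])
E
```

```text
clock: 7.4
tool_pos: [528.9, 53.7, 46.3]
eef_rot: [0.0, 0.725, 0.689, 0.0]
wrist_force: [-2.7, -0.1, 5.3]
opening: 9.7
grasp_force: 30.0
[528.9  53.7  46.3] 9.736473490946846 [-2.7 -0.1  5.3]
turn [0.0001 0.     0.0004] shift [ 0.0001 -0.0014 -0.0001]
```

View pics/w3.png

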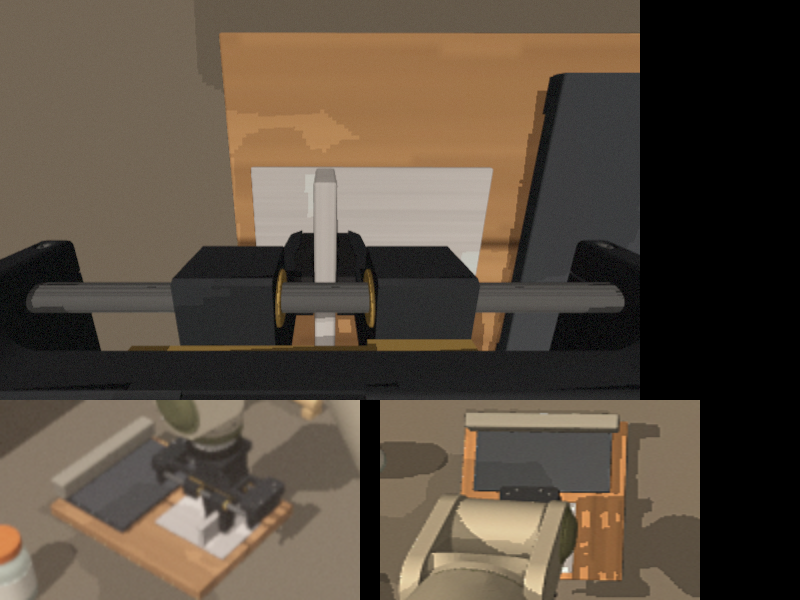

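The strip lies flat on the board: left-edge corners (252,168) and (491,168), board left edge at row 33, slate lip's left corner near (551,73). A gap shows between leaf and lip; I'll check centring and gap in this one view.

```bash
python3 - <<'E'
from h import *;import pickle
c=pickle.load(open('d3.pkl','rb'))['wrist']
u=np.array([.9986,-.0525]);v=np.array([.0525,.9986]);L=np.array([636.4,48.1])
f=lambda n,uv,z:print(n,[(round(float((p-L)@u),1),round(float((p-L)@v),1)) for p in ray(c,uv,z)[:,:2]])
f('strip L rear/front + front low (exp y45)',[(252,168),(491.5,168),(479,243)],24)
f('board front-left corner, left edge (exp -160,110)',[(221,33),(236,200),(630,33)],20)
f('slate left edge top (exp y90)',[(563,73),(630,73)],36)
g=cv2.GaussianBlur(c['color'],(3,3),0).astype(int)
print(c['color'][190,485:570].astype(int).sum(1)//3)
f('lip z28 (x0)',[(545,115),(537,150),(530,190),(520,240)],28)
f('lip z36 (x0)',[(551,85),(537,165),(533,190)],36)
E
```

```text
strip L rear/front + front low (exp y45) [(-145.9, 44.5), (-17.7, 44.7), (-18.0, 1.0)]
board front-left corner, left edge (exp -160,110) [(-157.5, 110.1), (-157.2, 25.5), (41.4, 110.3)]
slate left edge top (exp y90) [(0.6, 90.1), (30.8, 90.1)]
[177 176 176 177 151 125 118 118 117 120 116 120 118 116 118 117 118 120
 119 119 116 119 119 120 119 118 118 121 120 116 118 119 117  90  79  74
  78  75  78  75  74  75  78  78  61  37  24  18  24  19  25  19  19  23
  28  43  53  60  59  59  61  61  58  61  61  60  61  60  59  59  60  58
  55  62  60  62  59  60  61  60  57  64  61  59  60]
lip z28 (x0) [(2.2, 71.9), (1.7, 54.7), (2.3, 33.6), (2.4, 4.7)]
lip z36 (x0) [(-3.7, 85.0), (-2.7, 48.3), (-2.1, 35.6)]
```

```bash
python3 -m crank '[[[0,0,0],[0,0,0.001],0],[[0,0,0],[0,0,0.002],0],[[0,0,0],[0,0,0.002],0],[[0,0,0],[0,0,0.002],0]]'
```

```text
clock: 8.05
tool_pos: [528.9, 53.7, 46.3]
eef_rot: [0.0, 0.725, 0.689, -0.0]
wrist_force: [-6.2, -0.3, 11.7]
opening: 9.5
grasp_force: 30.0
```

```bash
python3 -m crank '[[[0,0,0],[0,0.002,0.0005],0],[[0,0,0],[0,0.006,0.0005],0],[[0,0,0],[0,0.01,0.0005],0],[[0,0,0],[0,0.014,0.0005],0],[[0,0,0],[0,0.018,0.0005],0],[[0,0,0],[0,0.022,0.0005],0],[[0,0,0],[0,0.026,0.0005],0],[[0,0,0],[0,0.03,0.0005],0],[[0,0,0],[0,0.034,0.0005],0],[[0,0,0],[0,0.038,0.0005],0],[[0,0,0],[0,0.042,0.0005],0],[[0,0,0],[0,0.046,0.0005],0],[[0,0,0],[0,0.05,0.0005],0]]'; python3 go.py 587.5 50.7 46.3 -0.0525;python3 - <<'E'
from workcell import *;import cv2,pickle,numpy as np
d={n:read_camera(n) for n in('wrist','side')};pickle.dump(d,open('d4.pkl','wb'))
im=np.zeros((600,800,3),np.uint8)
im[:300,:800]=cv2.resize(d['wrist']['color'][50:250,120:],(780,300)).repeat(1,0)[:, :800] if 0 else cv2.resize(d['wrist']['color'][60:255,120:640],(800,300));im[300:,:540]=cv2.resize(d['side']['color'][150:250,190:370],(540,300))
cv2.imwrite('pics/w4.png',im[:,:,::-1])
E
```

```text
clock: 9.68
tool_pos: [543.7, 53.1, 46.3]
eef_rot: [-0.0, 0.725, 0.689, -0.0]
wrist_force: [-8.1, 2.1, 15.4]
opening: 9.4
grasp_force: 30.0
[543.7  53.1  46.3] 9.434665908471842 [-8.1  2.1 15.4]
turn [-0.0003  0.      0.0006] shift [-0.0005  0.1463 -0.0002]
```

View pics/w4.png

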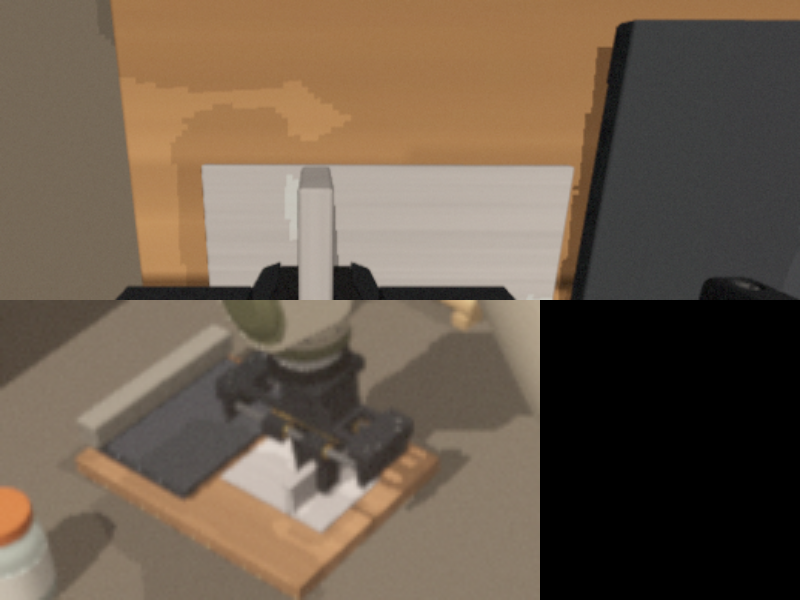

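The leaf lies flat and square, its front-left corner at about (492,168), with the lip's dark face starting near (503,168). About 4 to 5 mm is left to the lip, so I'll carry on slowly.

```bash
python3 - <<'E'
from h import *;import pickle
c=pickle.load(open('d4.pkl','rb'))['wrist'];print(c['color'][175,480:530].astype(int).sum(1)//3)
print(ray(c,[(491.5,168)],24),ray(c,[(503.5,168)],28),ray(c,[(514,168)],36))
E
python3 -m crank '[[[0,0,0],[0,0.004,0],0],[[0,0,0],[0,0.008,0],0],[[0,0,0],[0,0.012,0],0],[[0,0,0],[0,0.016,0],0],[[0,0,0],[0,0.02,0],0],[[0,0,0],[0,0.024,0],0],[[0,0,0],[0,0.028,0],0],[[0,0,0],[0,0.032,0],0],[[0,0,0],[0,0.036,0],0],[[0,0,0],[0,0.04,0],0],[[0,0,0],[0,0.044,0],0],[[0,0,0],[0,0.048,0],0]]'; python3 go.py 587.5 50.7 46.3 -0.0525
```

```text
[178 178 179 179 180 179 179 179 180 178 178 172 139 116 122 117 119  91
  73  77  77  79  77  78  53  21  20  20  17  26  26  27  19  45  56  60
  63  65  60  64  62  61  60  63  63  60  62  64  64  61]
[[635.71586015  93.05758267  24.        ]] [[639.64671426  93.55063189  28.        ]] [[639.85632081  94.92831895  36.        ]]
clock: 11.28
tool_pos: [558.1, 52.4, 46.3]
eef_rot: [-0.0, 0.725, 0.689, -0.0]
wrist_force: [-8.4, 0.3, 13.8]
opening: 9.9
grasp_force: 30.0
[558.1  52.4  46.3] 9.898413666552791 [-8.4  0.3 13.8]
turn [-0.0003 -0.      0.0006] shift [-0.0005  0.0982 -0.0002]
```

```bash
python3 -m crank '[[[0,0,0],[0,0.004,0],0],[[0,0,0],[0,0.008,0],0],[[0,0,0],[0,0.012,0],0],[[0,0,0],[0,0.016,0],0],[[0,0,0],[0,0.02,0],0],[[0,0,0],[0,0.024,0],0],[[0,0,0],[0,0.028,0],0],[[0,0,0],[0,0.032,0],0],[[0,0,0],[0,0.036,0],0],[[0,0,0],[0,0.04,0],0],[[0,0,0],[0,0.044,0],0],[[0,0,0],[0,0.048,0],0],[[0,0,0],[0,0.052,0],0],[[0,0,0],[0,0.056,0],0],[[0,0,0],[0,0.06,0],0],[[0,0,0],[0,0.064,0],0],[[0,0,0],[0,0.068,0],0],[[0,0,0],[0,0.072,0],0],[[0,0,0],[0,0.076,0],0],[[0,0,0],[0,0.08,0],0]]'; python3 go.py 587.6 50.8 46.3 -0.0525
```

```text
clock: 13.78
tool_pos: [582.1, 51.1, 46.3]
eef_rot: [-0.0, 0.725, 0.689, -0.0]
wrist_force: [-7.1, 1.1, 13.3]
opening: 10.0
grasp_force: 30.0
[582.1  51.1  46.3] 10.049212808943775 [-7.1  1.1 13.3]
turn [-0.0002 -0.      0.0006] shift [-0.0001  0.0183 -0.0002]
```

```bash
python3 -m crank '[[[0,0,0],[0,0.004,0],0],[[0,0,0],[0,0.008,0],0],[[0,0,0],[0,0.012,0],0],[[0,0,0],[0,0.016,0.0002],0],[[0,0,0],[0,0.0185,0.0003],0],[[0,0,0],[0,0.0185,0.0003],0],[[0,0,0],[0,0.0185,0.0003],0],[[0,0,0],[0,0.0185,0.0003],0],[[0,0,0],[0,0.0185,0.0003],0]]'; python3 go.py 587.6 50.8 46.3 -0.0525;python3 - <<'E'
from workcell import *;import cv2,pickle,numpy as np
d={n:read_camera(n) for n in('wrist','side')};pickle.dump(d,open('d5.pkl','wb'))
im=np.zeros((600,800,3),np.uint8)
im[:300,:800]=cv2.resize(d['wrist']['color'][60:255,120:640],(800,300));im[300:,:540]=cv2.resize(d['side']['color'][150:250,190:370],(540,300))
cv2.imwrite('pics/w5.png',im[:,:,::-1])
for r in (120,175,200,230): print(r,d['wrist']['color'][r,380:480:1].astype(int).sum(1)//3)
E
```

```text
clock: 14.9
tool_pos: [587.8, 50.8, 46.3]
eef_rot: [0.0, 0.725, 0.689, 0.0]
wrist_force: [-6.9, -0.2, 13.0]
opening: 9.8
grasp_force: 30.0
[587.8  50.8  46.3] 9.831515511430911 [-6.9 -0.2 13. ]
turn [ 0.0001 -0.      0.0005] shift [-0.0001 -0.0006 -0.0001]
120 [128 127 129 126 127 129 128 129 128 127 127 128 128 128 128 126 127 126
 128 127 126 127 127 127 126 128 128 127 126 128 130 128 132 128 128 128
 128 129 127 127 127  98  83  85  63  38  22  37  27  42  58  68  71  69
  70  71  69  73  73  74  68  72  69  71  75  72  72  70  74  70  70  67
  71  71  72  70  72  72  71  72  72  73  72  69  69  69  69  69  75  68
  72  70  74  69  71  69  72  72  68  67]
175 [184 184 184 185 182 181 185 183 183 183 183 185 185 184 182 184 183 185
 185 183 185 182 185 183 184 184 185 185 185 186 186 186 187 185 185 187
 186 184 147  83  33  23  33  31  51  59  71  70  68  67  70  71  70  70
  73  71  69  71  70  70  72  70  72  74  74  71  68  70  69  70  68  69
  70  69  72  68  73  68  72  72  73  72  70  71  70  70  71  72  73  72
  70  69  71  69  69  69  69  71  70  70]
200 [184 184 185 185 186 185 184 185 184 184 182 184 185 184 185 185 185 184
 186 187 186 185 185 187 185 185 185 186 186 185 186 187 187 186 147 129
 130  72  24  20  29  41  57  67  66  65  70  69  71  69  70  70  70  70
  71  65  69  70  65  71  70  70  70  70  69  71  69  68  69  68  72  71
  71  69  73  70  70  69  69  68  69  70  67  71  66  71  69  70  66  68
  68  70  71  69  69  72  70  69  71  70]
230 [183 183 183 185 184 184 185 185 184 185 184 184 184 184 185 184 183 183
 184 184 184 183 184 184 183 184 184 185 184 183 184 148 130 129  83  39
  22  29  38  56  69  66  72  69  71  72  70  70  72  70  74  69  70  67
  69  71  67  68  73  72  71  70  69  71  71  72  69  70  66  71  72  70
  72  66  69  69  69  70  68  71  70  67  67  70  68  71  67  70  69  68
  67  70  72  68  70  68  70  70  71  68]
```

View pics/w5.png

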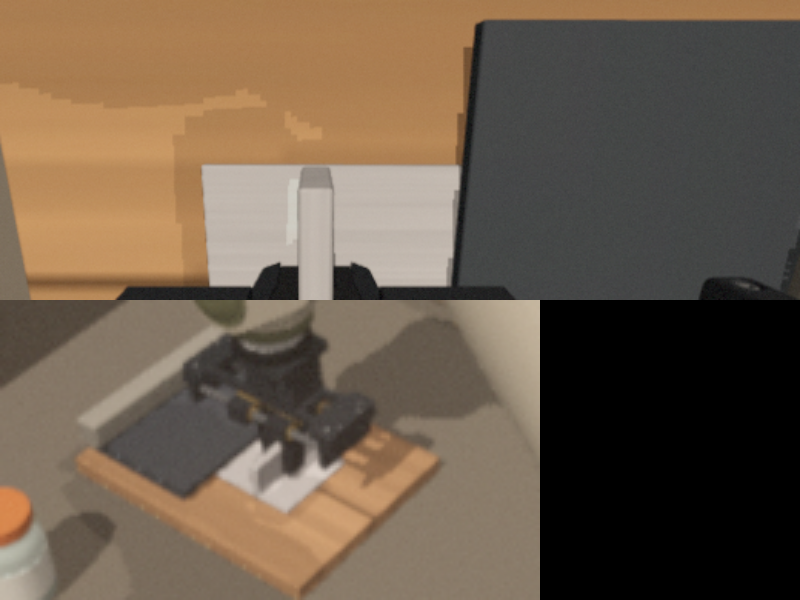

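The leaf is under the lip, flat and square. The rear edge is still at column 252, the lip's lower edge crosses at about (419,172), and the slate is lying down.

```bash
python3 - <<'E'
from h import *;import pickle
c=pickle.load(open('d5.pkl','rb'))['wrist'];u=np.array([.9986,-.0525,0])
a=ray(c,[(252,170)],24)[0]@u;print('visible',[(ray(c,[p],z)[0]@u-a).round(1) for p,z in(((419,172),28),((425,172),36),((421.5,120),28))], 'held front', ray(c,[(252,168)],24))
E
python3 -m crank '[[[0,0,0],[0,0,0.0004],0],[[0,0,0],[0,0,0.0004],0],[[0,0,0],[0,0,0.0004],0],[[0,0,0],[0,0,0.0004],0]]'
```

```text
visible [np.float64(88.3), np.float64(88.6), np.float64(87.1)] held front [[551.90875071  97.30680622  24.        ]]
clock: 15.5
tool_pos: [587.8, 50.8, 46.3]
eef_rot: [0.0, 0.725, 0.689, 0.0]
wrist_force: [-7.3, 0.2, 13.2]
opening: 10.1
grasp_force: 30.0
```

```bash
python3 -m crank '[[[0,0,0],[0,0,0.0004],0],[[0,0,0],[0,0,0.0004],0],[[0,0,0],[0,0,0.0004],0],[[0,0,0],[0,0,0.0004],0],[[0,0,0],[0,0,0.0004],0],[[0,0,0],[0,0,0.0004],0]]'; python3 -c "
from workcell import *
s=read_state();print(s['wrist_force'],s['grasp_force'],s['tool_pos'])
print(sign_off())"
```

```text
clock: 16.25
tool_pos: [587.8, 50.8, 46.3]
eef_rot: [0.0, 0.725, 0.689, 0.0]
wrist_force: [-8.4, 0.3, 14.5]
opening: 9.8
grasp_force: 30.0
[-8.37979702  0.34717456 14.45557986] 29.98428001999855 [587.78506075  50.82086283  46.26026125]
the job is handed in; nothing more can be done
None
```

The aluminium strip is under the slate's lip by about 40 mm, square and centred, and was handed in at 16 s with the rib still gripped and pressed down at about 14.5 N; the slate looked undisturbed, and I saw no contact with the jar, mallet or offcut.

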